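# Show the long hone stick to the inspection camera

### The arm

A 6-joint arm with a two-finger parallel gripper is mounted at the origin on a cart in front of the work surface, level with it; the furniture and walls round the work are solid. World frame = base frame: x ahead of the robot, y to its left, z up, the work surface at z = 0. Lengths are in m, angles in degrees, forces in N, time in s.
With the tool pointing down it reaches from about 0.375 to 0.9 m from the base axis. Payload 3.1 kg.
Tool frame: the origin (TCP) lies midway between the tips of the shut fingers; the grasp point (between the pads) lies arm.grasp_offset behind it (arm.grasp_offset is the distance from the TCP to the grasp point, in m); z points along the fingers, y is the line along which they close (so a half turn about z gives the same grasp; the last joint's range is limited). The gripper opens to 87 mm and grips with 3 to 60 N. Pads are 19 mm wide; open, the fingers measure 117 mm over their backs; the gripper's body (75 mm by 190 mm) begins 51 mm behind the grasp point.
Start: joints at [62.481, 30.224, 82.088, -0, 67.689, -10.227], TCP at [0.186, 0.597, 0.223] pointing down, gripper open.
Joint ranges: [-176.69, 176.69], [-43.24, 126.21], [12.49, 139.97], [-82, 262], [0, 151.66], [-163.58, 163.58]. Speed limits (degrees/s): [159.86, 159.86, 180, 180, 180, 180].

### API

Orientations are given as [roll, pitch, yaw] about the fixed x, y, z axes, in that order (R = Rz(yaw) Ry(pitch) Rx(roll)).
In Python, from workcell import arm gives the robot as it stands.
- The arm moves only by the tool jog_arm, never from a script. Its argument "motion" is a list of rows, each a list of 4 numbers: the shift along the tool's x, y, z in cm, then the turn about the tool's z in degrees. A call has 1 to 12 rows; each row shifts and turns the commanded pose from where the row before left it, along the tool's axes as they then stand; what a row does not reach is not made up. A row lasts 1/8 s, in which the tool goes at most 62.5 mm and 10.7 degrees, less where a joint would pass 70% of its speed; a pose out of reach is approached as far as the arm can. A call is refused whole if a number of a shift passes 6.25 or a number of a turn 10.7, either way. A call with a gripper value outside its range is refused whole. "jaw" is the closure, from 0 (fully open) to 1 (shut), set as the call begins (left out, the last holds). The fingers move at their own pace and stop on an object; "squeeze" is the grip in N (left out, the last holds). Time passes only in rows, so rows that do not move let the fingers close. It gives the time, the measured TCP pose, the force, the opening and the grip force at its end, in the units of the state.
- arm.observe(): the state, without advancing time (a new reading comes with each control period).
- arm.snapshot(name): name is "scene" or "top"; returns a dict with "pixels" (420x560x3 uint8, blue, green, red), "mtx" (3x3 intrinsics, pixels), "position" and "attitude" of the camera in the world. Camera axes: x right, y down, z forward; pixel columns grow to the right and rows downward; lengths in m; the calibration is good to about 2 mm. A picture is of the moment at which its call begins. There is no depth.
- arm.close_job(): hands the job in; it is judged then, once.
Trained networks look in a picture, given as the dict that the camera call returned (one of the last four; its "shot" number tells which), for a name from the list of things; names that differ only in an ending like _2 or _b are one class to them, and where a whole thing is asked for, a point or a joint stands for the part that bears it (a point fixed in the world has none). Each returns a list of dicts, best first, with "confidence" (0 to 1); they miss things now and then, are a little off and sometimes report something else, mostly with a low value. They report only what shows in the picture. A call takes as long as a camera call.
- arm.find_in(thing, picture): "rect" ([left, top, width, height] in pixels, round what is visible of it).
The state is a dict: "time": time; "joints": joint angles; "joint_vel": joint speeds; "joint_efforts": joint torques, N m; "position": TCP position; "eef_rot": TCP orientation; "force": force on the tool from outside, world axes, zero at the start; "torque": the same for the moment, N m; "gripper_width": finger opening in m; "grasp_force": force on a finger pad.
Only numpy, scipy, OpenCV 4.12 (cv2) and the standard library are available. Lean on these libraries where they do the work, as an engineer would, in place of code of your own. Each camera call takes 0.05 s, during which the arm holds its last target. There are 200 camera calls.

### The job

Lift the oak block off the two slate hone sticks and set it down flat on the bench clear of their wooden rest. Then take the longer stick out of the rest and hold it up to the little inspection camera, pointing straight into the lens along the line it looks, with the stick's near end centred between the tips of the camera's two prongs; finish while still holding it there, still, with nothing but the gripper carrying it. Leave the shorter stick in the rest, do not bump the camera, and leave the other things on the bench where they stand.

Things in the scene. Friction and masses are not known exactly. Their poses are not given: they have to be found in the camera images.
- long_hone_center (a point): centre (half-way along and up) of the longer slate-grey hone stick, 14 x 110 x 14 mm, 60 g, loose in the rest, 33 mm above the bench there; own y along the stick, z up; both ends alike, either may face the lens. Which notches it lies in varies.
- short_hone_center (a point): centre of the shorter hone stick, 14 x 90 x 14 mm, otherwise the same, parallel to the long one and 66 mm from it; own y along the stick, z up.
- oak_block_center (a point): centre of the dark oak block, 58 x 85 x 44 mm (own x, y, z), about 0.14 kg, loose, lying across both sticks over the rest's middle, centre 62 mm above the bench; grasp it across its 58 mm x width, which runs along the sticks. Flat on the bench its centre is 22 mm up; the bench round x = 0.43, y = -0.02 is always free for it.
- stick_rest: pale wooden rest fixed to the bench; origin under its centre at bench height. Base 100 x 80 mm (x, y), 5 mm thick; two rails along x at y = +-32 mm, 10 mm thick, 32 mm high, with notches at x = +-33 mm, 17 mm wide, 6 mm deep, that carry the sticks along y. The sticks bridge the 54 mm between the rails, 21 mm above the base: pinch there from above. A 0.24 m tall lever stands to its left (x 0.45, y 0.27 to 0.4).
- lens (a point): centre of the front glass of the camera, a grey 58 x 46 x 44 mm box with black barrel on a 0.26 m post; looks along this frame's -x, about to +y and 9 to 29 deg down (all varies); y level across, z its up. Two thin prongs at y = +-26 mm end at x = -40 mm: the stick's near end goes between their tips, so its centre at x = -95 mm, y = z = 0. Stand fixed; stiff tilt hinge.
- ink_tin_1: flat round ink tin with a metal lid, 67 mm across, 46 mm tall, a bystander, origin under its centre; leave it alone
- ink_jar: small dark round ink jar with a metal lid, 62 mm across, 54 mm tall, a bystander, origin under its centre; leave it alone
- brass_weight: round brass weight with a knob on top, 42 mm across, 59 mm tall, a bystander, origin under its centre; leave it alone
- gum_bottle: small amber glass bottle with a dark cap, 46 mm across, 105 mm tall, a bystander, origin under its centre; leave it alone
- loupe: small waisted brass magnifier (loupe), 39 mm across, 33 mm tall, a bystander, origin under its centre; leave it alone

How it is judged:
By the outcome, as a careful person would: the job done as asked, in the order asked, and still so for the second after the job is handed in, while the arm keeps its last pose, push and grip.
It also fails if it takes over 48 s, if anything falls off the work surface, if the arm or the gripper's body presses on something with over 40 N, if the wrist force passes 120 N, or if a joint passes its speed limit or range.

## Working session

There is one attempt and no reset: what is moved stays moved. The work goes in short steps, Python scripts to look and compute and a tool call to move; the robot and the scene stay as the last step left them, time stands still between calls to the robot, and variables do not carry over. Pictures are saved under pics/ and viewed, at most 10 in all, crops included, and the job is handed in when it is done.

Besides the shell and the picture viewer there is one more tool, called after ">>>" in YAML: its name, and indented under it one key for each argument. jog_arm: Moves the arm, as the interface text tells. Its arguments: {"type":"object","properties":{"motion":{"type":"array"},"jaw":{"type":"number"},"squeeze":{"type":"number"}},"required":["motion"]}

```bash
mkdir -p pics; cat > h.py <<'E'
import numpy as np, cv2
from workcell import arm
def cam(n,f=None):
    s=arm.snapshot(n)
    if f: cv2.imwrite('pics/'+f,s['pixels'])
    return s
E
python3 - <<'E'
from h import *
print(arm.grasp_offset)
o=arm.observe();print(o['position'],o['eef_rot'],o['gripper_width'])
for n in('scene','top'):
    s=cam(n,n+'1.png');print(n,np.array(s['mtx']).tolist(),s['position'],s['attitude'])
    for t in ['long_hone_center','oak_block_center','stick_rest','lens','ink_tin_1','ink_jar','brass_weight','gum_bottle','loupe']:
        print(t,[(np.round(d['rect']).tolist(),round(d['confidence'],2)) for d in arm.find_in(t,s)[:2]])
E
```

```text
0.0187
[0.18538978 0.59608084 0.22157804] [-1.79876467e+02 -2.20815321e-02  1.62707509e+02] 0.08683112025066257
scene [[506.9515861943195, 0.0, 284.40381169325417], [0.0, 506.9515861943195, 211.12068007543746], [0.0, 0.0, 1.0]] [-0.58734471 -0.52564257  1.17413653] [-130.93118154   -0.92270235  -69.94025576]
long_hone_center [([209.0, 215.0, 28.0, 8.0], 0.61)]
oak_block_center [([213.0, 195.0, 20.0, 26.0], 0.78)]
stick_rest [([215.0, 207.0, 23.0, 24.0], 0.58)]
lens [([311.0, 186.0, 27.0, 20.0], 0.8)]
ink_tin_1 [([267.0, 194.0, 19.0, 18.0], 0.88), ([212.0, 208.0, 24.0, 23.0], 0.61)]
ink_jar [([293.0, 200.0, 16.0, 24.0], 0.9)]
brass_weight [([147.0, 226.0, 11.0, 19.0], 0.72), ([267.0, 196.0, 17.0, 19.0], 0.67)]
gum_bottle [([391.0, 284.0, 17.0, 29.0], 0.89)]
loupe []
top [[386.85362529330587, 0.0, 280.09245565764564], [0.0, 386.85362529330587, 210.86251401084954], [0.0, 0.0, 1.0]] [ 0.41291162 -0.13120908  1.47874339] [-173.89639302    0.82003492  -90.93030107]
long_hone_center [([213.0, 212.0, 26.0, 12.0], 0.57), ([296.0, 194.0, 36.0, 16.0], 0.24)]
oak_block_center [([212.0, 195.0, 21.0, 28.0], 0.7), ([296.0, 194.0, 35.0, 16.0], 0.48)]
stick_rest [([218.0, 195.0, 19.0, 34.0], 0.54)]
lens [([297.0, 195.0, 34.0, 16.0], 0.6)]
ink_tin_1 [([253.0, 168.0, 18.0, 14.0], 0.53)]
ink_jar [([276.0, 169.0, 17.0, 18.0], 0.69)]
brass_weight [([174.0, 250.0, 14.0, 13.0], 0.42)]
gum_bottle [([388.0, 245.0, 16.0, 16.0], 0.59)]
loupe [([324.0, 252.0, 10.0, 13.0], 0.46)]
```

View pics/scene1.png

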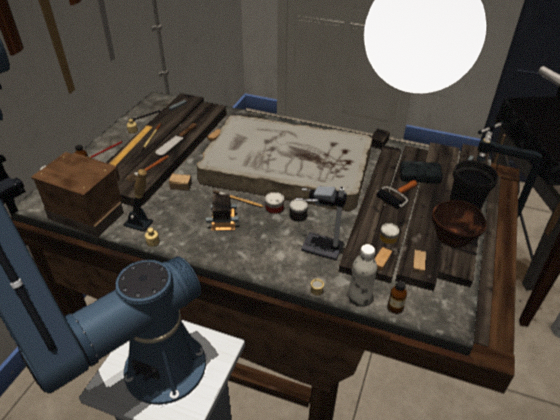

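View pics/top1.png

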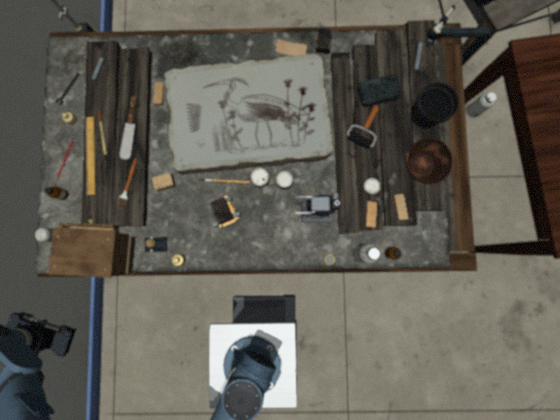

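```bash
python3 - <<'E'
from h import *
A=cv2.imread('pics/top1.png');B=cv2.imread('pics/scene1.png')
# average several frames for noise
t=lambda I,x,y:cv2.resize(I[y:y+45,x:x+60],(400,300),interpolation=cv2.INTER_CUBIC)
av=lambda n:np.mean([cam(n)['pixels'].astype(float) for _ in range(4)],0).clip(0,255).astype('uint8')
A=av('top');B=av('scene');cv2.imwrite('pics/Aavg.png',A);cv2.imwrite('pics/Bavg.png',B)
c=np.vstack([np.hstack([t(A,195,190),t(A,290,182)]),np.hstack([t(B,195,188),t(B,300,177)])])
cv2.imwrite('pics/comp.png',cv2.convertScaleAbs(c,alpha=1.5,beta=10))
E
```

```text
(no output)
```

View pics/comp.png

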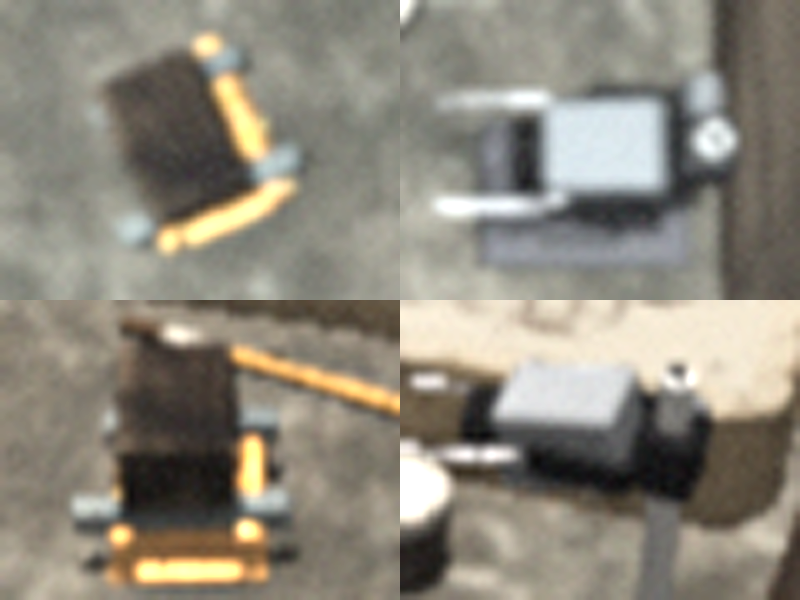

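```bash
cat >> h.py <<'E'
from scipy.spatial.transform import Rotation as R
from scipy.optimize import least_squares
CAM={'top':(386.85362529,280.09245566,210.86251401,[0.41291162,-0.13120908,1.47874339],[-173.89639302,0.82003492,-90.93030107]),
'scene':(506.95158619,284.40381169,211.12068007,[-0.58734471,-0.52564257,1.17413653],[-130.93118154,-0.92270235,-69.94025576])}
def proj(n,P):
    f,cx,cy,p,a=CAM[n];q=R.from_euler('xyz',a,degrees=True).inv().apply(np.atleast_2d(P)-np.array(p))
    return np.c_[f*q[:,0]/q[:,2]+cx,f*q[:,1]/q[:,2]+cy]
def ray(n,uv,z):
    f,cx,cy,p,a=CAM[n];d=R.from_euler('xyz',a,degrees=True).apply([(uv[0]-cx)/f,(uv[1]-cy)/f,1]);p=np.array(p)
    return p+d*(z-p[2])/d[2]
def tile(x0,y0,u,v,s=400/60): return np.array([x0+(u+.5)/s-.5,y0+(v+.5)/s-.5])
def tri(a,b):
    return least_squares(lambda P:np.r_[proj('top',P)[0]-a,proj('scene',P)[0]-b],[.45,0,.1])
E
python3 - <<'E'
from h import *
T=lambda u,v:tile(195,190,u,v)
S=lambda u,v:tile(195,188,u,v)
for n,a,b in [('long',T(118,230),T(300,153)),('short',T(91,112),T(246,60))]:
    p,q=ray('top',a,.037),ray('top',b,.037);print(n,p,q,np.linalg.norm(p-q),(p+q)/2,np.degrees(np.arctan2(*(q-p)[[1,0]])))
for n,a,b in [('long',S(75,210),S(287,207)),('short',S(107,122),S(277,117))]:
    p,q=ray('scene',a,.036),ray('scene',b,.036);print('sc',n,np.linalg.norm(p-q),(p+q)/2,np.degrees(np.arctan2(*(q-p)[[1,0]])))
for c in [T(100,88),T(193,48),T(255,180),T(158,222)]: print('blk',ray('top',c,.084))
for c in [S(118,35),S(237,48),S(237,155),S(115,155)]: print('blkS',ray('scene',c,.084))
for n,uv,z in [('tin',(262,175),.046),('jar',(284.5,178),.054),('wt',(181,256.5),.05),('gum',(396,253),.1),('loupe',(329,258.5),.033),('origin-check',(252,365),0)]: print(n,ray('top',uv,z))
B=cv2.imread('pics/Bavg.png');A=cv2.imread('pics/Aavg.png')
t=lambda I,x,y:cv2.resize(I[y:y+60,x:x+80],(800,600),interpolation=cv2.INTER_CUBIC)
cv2.imwrite('pics/lens.png',cv2.convertScaleAbs(t(B,285,165),alpha=1.3))
E
```

```text
long [0.52217731 0.14164042 0.037     ] [0.56384022 0.03905258 0.037     ] 0.1107251672503705 [0.54300877 0.0903465  0.037     ] -67.89697488799608
short [0.58919877 0.15708262 0.037     ] [0.61722518 0.06934993 0.037     ] 0.0921005135583127 [0.60321197 0.11321627 0.037     ] -72.28379791607782
sc long 0.10635064767960695 [0.53887812 0.09011002 0.036     ] -67.68757138608889
sc short 0.08782893907697764 [0.60371114 0.11459584 0.036     ] -66.23349695258642
blk [0.59657591 0.14279931 0.084     ]
blk [0.61772172 0.09184677 0.084     ]
blk [0.54458717 0.05809463 0.084     ]
blk [0.52259568 0.11096708 0.084     ]
blkS [0.6004589  0.15148544 0.084     ]
blkS [0.61282882 0.09041236 0.084     ]
blkS [0.5369563  0.05554738 0.084     ]
blkS [0.51541754 0.11129436 0.084     ]
tin [ 0.70342951 -0.04728378  0.046     ]
jar [ 0.68880878 -0.13177128  0.054     ]
wt [0.40353722 0.25432052 0.05      ]
gum [ 0.40388984 -0.52038543  0.1       ]
loupe [ 0.38722064 -0.29126103  0.033     ]
origin-check [0.00108923 0.00036757 0.        ]
```

View pics/lens.png

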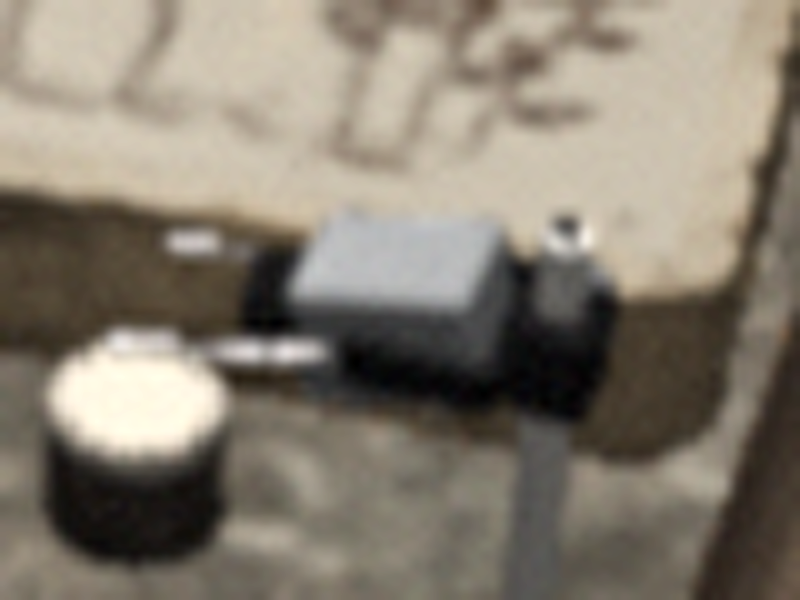

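```bash
cat >> h.py <<'E'
Tt=lambda u,v:tile(290,182,u,v)
Ss=lambda u,v:tile(285,165,u,v,10)
obsT=np.array([Tt(36,101),Tt(34,204),Tt(145,97),Tt(268,97),Tt(268,190),Tt(143,190)])
obsS=np.array([Ss(164,241),Ss(106,338),Ss(333,210),Ss(508,225),Ss(465,308),Ss(290,295)])
def lensR(yaw,p): # lens x axis = opposite look; look dir = -x
    l=np.array([np.cos(yaw)*np.cos(p),np.sin(yaw)*np.cos(p),-np.sin(p)]);x=-l
    y=np.cross([0,0,1],x);y/=np.linalg.norm(y);return np.c_[x,y,np.cross(x,y)]
def lensfit(free=True):
    def pts(v):
        xb=v[5]
        L=np.array([[-.04,-.026,0],[-.04,.026,0],[xb,-.023,.022],[xb+.058,-.023,.022],[xb+.058,.023,.022],[xb,.023,.022]])
        M=lensR(v[3],v[4])
        # upper-in-image = +x world
        if M[0,1]>0: L[:,1]*=-1
        return L@M.T+v[:3]
    def res(v):
        P=pts(v);return np.r_[proj('top',P)-obsT+[v[6],v[7]],proj('scene',P)-obsS+[v[8],v[9]],].ravel()
    f=lambda v:np.r_[res(v),v[6:]*2]
    return least_squares(f,[.57,-.2,.25,1.57,.3,.02,0,0,0,0]),res
E
python3 - <<'E'
from h import *
r,res=lensfit();v=r.x
M=lensR(v[3],v[4])
print('lens',v[:3],'lookyaw',np.degrees(v[3]),'down',np.degrees(v[4]),v[5:]);print(res(v).reshape(-1,2).round(2).tolist())
print('tips mid',v[:3]-.04*M[:,0],'stick centre',v[:3]-.095*M[:,0])
for i in range(6):
    t=tri(obsT[i],obsS[i]);print(t.x.round(4),round(2*t.cost,2))
E
```

```text
lens [ 0.57049397 -0.20356578  0.20224822] lookyaw 88.35058424303139 down 10.855452246806646 [ 0.0190052   0.03980576 -0.00055945 -0.03569012 -0.00063416]
[[-0.15, -0.11], [0.01, -0.12], [0.22, 0.14], [-0.36, -0.16], [-0.35, 0.04], [0.47, 0.21], [0.12, 0.1], [-0.01, 0.2], [-0.09, -0.41], [0.66, -0.22], [0.27, 0.44], [-0.8, -0.11]]
tips mid [ 0.57162472 -0.16429784  0.19471494] stick centre [ 0.5731795  -0.11030442  0.18435669]
[ 0.5969 -0.1652  0.1957] 0.04
[ 0.5451 -0.1636  0.1959] 0.0
[ 0.594  -0.2186  0.2251] 0.01
[ 0.5903 -0.2754  0.2384] 0.51
[ 0.5449 -0.2743  0.2405] 0.21
[ 0.5486 -0.2178  0.2259] 0.56
```

>>> jog_arm:
  motion:
    - [0,0,0,0]
  jaw: 0

```text
time: 1.52
position: [0.1858, 0.5967, 0.2225]
eef_rot: [-180.0, -0.0, 162.7]
force: [0.3, -0.3, 0.2]
gripper_width: 0.087
grasp_force: 0.0
```

>>> jog_arm:
  motion:
    - [0,0,-2,-10.5]
    - [0,0,-2,-10.5]
    - [0,0,-2,-10.5]
    - [0,0,-2,-10.5]
    - [0,0,0,0]

```text
time: 2.15
position: [0.1862, 0.5977, 0.3043]
eef_rot: [179.8, 0.2, -155.4]
force: [-0.1, -0.3, -0.6]
gripper_width: 0.0871
grasp_force: 0.0
```

>>> jog_arm:
  motion:
    - [-1.2,-5.1,0,0]
    - [-1.2,-5.1,0,0]
    - [-1.2,-5.1,0,0]
    - [-1.2,-5.1,0,0]
    - [-1.2,-5.1,0,0]
    - [-1.2,-5.1,0,0]
    - [-1.2,-5.1,0,0]
    - [-1.2,-5.1,0,0]
    - [-1.2,-5.1,0,0]
    - [-1.2,-5.1,0,0]
    - [-1.2,-5.1,0,0]
    - [-0.9,-5.0,0,0]

```text
time: 3.65
position: [0.5697, 0.0991, 0.3013]
eef_rot: [179.9, -0.1, -155.5]
force: [-0.1, 1.2, 0.2]
gripper_width: 0.0873
grasp_force: 0.0
```

```bash
cat >> h.py <<'E'
def go(P,yaw=None):
    o=arm.observe();p=np.array(o['position']);r=o['eef_rot'];y0=np.radians(r[2])
    d=np.array(P)-p;x=np.array([np.cos(y0),np.sin(y0)]);y=np.array([np.sin(y0),-np.cos(y0)])
    t=None if yaw is None else -((yaw-r[2]+180)%360-180)
    print('t',round(o['time'],2),'pos',p.round(4),'rot',np.round(r,1),'w',round(o['gripper_width'],4),'gf',round(o['grasp_force'],1),'F',np.round(o['force'],1),'q',np.round(o['joints'],0))
    print('cm x %.2f y %.2f z %.2f turn %s'%(100*d[:2]@x,100*d[:2]@y,-100*d[2],t))
E
python3 -c "
from h import *
go([.569,.101,.046],-155.5)"
```

```text
t 3.65 pos [0.5697 0.0991 0.3013] rot [ 1.799e+02 -1.000e-01 -1.555e+02] w 0.0873 gf 0.0 F [-0.1  1.2  0.2] q [  -1.   22.   83.    0.   75. -116.]
cm x -0.02 y 0.20 z 25.53 turn -0.015631231058250705
```

>>> jog_arm:
  motion:
    - [0,0.2,5,0]
    - [0,0,5,0]
    - [0,0,5,0]
    - [0,0,4,0]
    - [0,0,3,0]
    - [0,0,2,0]
    - [0,0,1.5,0]
    - [0,0,0,0]
    - [0,0,0,0]

```text
time: 4.78
position: [0.5689, 0.1025, 0.0481]
eef_rot: [-180.0, 0.1, -155.3]
force: [0.1, -0.6, -0.5]
gripper_width: 0.087
grasp_force: 0.0
```

>>> jog_arm:
  motion:
    - [0,0,0,0]
    - [0,0,0,0]
    - [0,0,0,0]
    - [0,0,0,0]
    - [0,0,0,0]
    - [0,0,0,0]
  jaw: 1
  squeeze: 15

```text
time: 5.52
position: [0.568, 0.103, 0.0479]
eef_rot: [179.9, -0.0, -155.3]
force: [-1.4, 3.1, 5.5]
gripper_width: 0.058
grasp_force: 15.0
```

>>> jog_arm:
  motion:
    - [0,0,-1,0]
    - [0,0,-2,0]
    - [0,0,-3,0]
    - [3.5,-1.1,0,0]
    - [4.7,-1.4,0,0]
    - [4.7,-1.4,0,0]
    - [3.3,-1.1,0,0]
    - [1.5,-0.4,0,0]
    - [0,0,0,0]
    - [0,0,0,0]

```text
time: 6.78
position: [0.4318, -0.0206, 0.1077]
eef_rot: [-179.9, 0.1, -155.3]
force: [0.0, 0.3, -1.5]
gripper_width: 0.0579
grasp_force: 15.0
```

```bash
python3 -c "
from h import *
go([.43,-.02,.008],-155.5)"
```

```text
t 6.78 pos [ 0.4318 -0.0206  0.1077] rot [-1.799e+02  1.000e-01 -1.553e+02] w 0.0579 gf 15.0 F [ 0.   0.3 -1.5] q [ -18.   28.  115.    0.   37. -132.]
cm x 0.14 y 0.13 z 9.97 turn 0.23478598194711253
```

>>> jog_arm:
  motion:
    - [0,0,4,0]
    - [0,0,3,0]
    - [0,0,1.6,0]
    - [0,0,0.6,0]
    - [0,0,0.4,0]
    - [0,0,0.3,0]
    - [0,0,0,0]

```text
time: 7.65
position: [0.4305, -0.0206, 0.0089]
eef_rot: [-180.0, 0.0, -155.3]
force: [-0.2, 0.2, -1.8]
gripper_width: 0.058
grasp_force: 15.0
```

>>> jog_arm:
  motion:
    - [0,0,0.1,0]
    - [0,0,0.1,0]
    - [0,0,0,0]

```text
time: 8.02
position: [0.4305, -0.0208, 0.0078]
eef_rot: [-179.9, 0.1, -155.3]
force: [-0.6, 0.5, 9.9]
gripper_width: 0.0579
grasp_force: 15.0
```

Touching down. Release and rise.

>>> jog_arm:
  motion:
    - [0,0,-0.1,0]
    - [0,0,0,0]
    - [0,0,0,0]
    - [0,0,0,0]
  jaw: 0

```text
time: 8.52
position: [0.4301, -0.0206, 0.0074]
eef_rot: [180.0, -0.0, -155.3]
force: [-0.4, -0.2, 0.3]
gripper_width: 0.0849
grasp_force: 0.0
```

>>> jog_arm:
  motion:
    - [0,0,-3,0]
    - [0,0,-5,0]
    - [0,0,-5,0]
    - [0,0,0,10.7]
    - [0,0,0,10.7]
    - [0,0,0,10.7]
    - [0,0,0,10.7]
    - [0,0,0,10.7]
    - [0,0,0,10.7]
    - [0,0,0,10.7]
    - [0,0,0,10.7]

```text
time: 9.9
position: [0.4298, -0.0205, 0.1374]
eef_rot: [-180.0, -0.0, 118.8]
force: [-0.5, -0.1, -0.3]
gripper_width: 0.0878
grasp_force: 0.0
```

```bash
python3 - <<'E'
from h import *
go([.43,-.02,.15],111)
a=[np.mean([cam(n)['pixels'].astype(float) for _ in range(2)],0).astype('uint8') for n in('top','scene')]
t=lambda I,x,y:cv2.resize(I[y:y+60,x:x+80],(400,300),interpolation=cv2.INTER_CUBIC)
t2=lambda I,x,y:cv2.resize(I[y:y+30,x:x+40],(400,300),interpolation=cv2.INTER_CUBIC)
c=np.vstack([np.hstack([t2(a[0],205,195),t2(a[1],203,202)]),np.hstack([t(a[0],205,190),t(a[1],190,190)])])
cv2.imwrite('pics/b.png',cv2.convertScaleAbs(c,alpha=1.3,beta=10))
E
```

```text
t 9.9 pos [ 0.4298 -0.0205  0.1374] rot [-180.    -0.   118.8] w 0.0878 gf 0.0 F [-0.5 -0.1 -0.3] q [-18.  24. 114.  -0.  42. -46.]
cm x 0.03 y 0.04 z -1.26 turn 7.756025736727736
```

View pics/b.png

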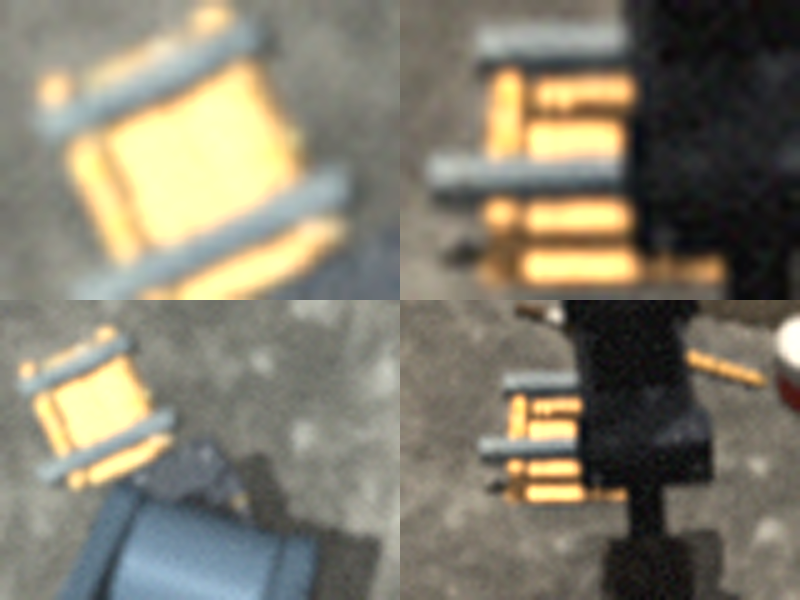

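```bash
python3 - <<'E'
from h import *
f=lambda u,v:ray('top',tile(205,190,u,v,5),.038)
for a,b in [((41,173),(173,115)),((22,85),(131,43))]:
    p,q=f(*a),f(*b);print(np.linalg.norm(p-q),(p+q)/2,np.degrees(np.arctan2(*(q-p)[[1,0]])))
go([.542,.090,.13],111)
E
```

```text
0.10761944662628878 [0.54253827 0.08991252 0.038     ] -67.09903853675543
0.08763973058345072 [0.60336357 0.11285551 0.038     ] -69.71542181061932
t 10.1 pos [ 0.4299 -0.0205  0.1374] rot [-180.    -0.   119.3] w 0.087 gf 0.0 F [ 0.8 -0.2 -0.4] q [-18.  24. 114.  -0.  42. -47.]
cm x 4.16 y 15.18 z 0.74 turn 8.293829667980788
```

>>> jog_arm:
  motion:
    - [0,0,0,7.8]
    - [2.0,4.8,0,0]
    - [2.0,4.8,0,0]
    - [2.2,4.8,0,0]
    - [0,0,0,0]
    - [0,0,0,0]
  jaw: 0.43

```text
time: 10.85
position: [0.5406, 0.0895, 0.137]
eef_rot: [-179.9, -0.0, 111.4]
force: [-0.2, -0.9, -0.8]
gripper_width: 0.0499
grasp_force: 0.0
```

```bash
python3 - <<'E'
from h import *
go([.5415,.090,.016],111.5)
E
```

```text
t 10.85 pos [0.5406 0.0895 0.137 ] rot [-179.9   -0.   111.4] w 0.0499 gf 0.0 F [-0.2 -0.9 -0.8] q [ -2.  31.  98.  -0.  51. -24.]
cm x 0.01 y 0.10 z 12.10 turn -0.06382345462222361
```

>>> jog_arm:
  motion:
    - [0,0.1,4,0]
    - [0,0,4,0]
    - [0,0,2,0]
    - [0,0,1.2,0]
    - [0,0,0.8,0]
    - [0,0,0,0]
    - [0,0,0,0]

```text
time: 11.72
position: [0.5432, 0.0898, 0.0183]
eef_rot: [179.9, 0.0, 111.3]
force: [-0.0, -0.0, 0.5]
gripper_width: 0.0496
grasp_force: 0.0
```

>>> jog_arm:
  motion:
    - [0,0,0,0]
    - [0,0,0,0]
    - [0,0,0,0]
    - [0,0,0,0]
    - [0,0,0,0]
    - [0,0,0,0]
  jaw: 1
  squeeze: 12

```text
time: 12.48
position: [0.5423, 0.0898, 0.0176]
eef_rot: [-180.0, -0.0, 111.3]
force: [-1.7, -0.4, 1.9]
gripper_width: 0.0143
grasp_force: 12.0
```

>>> jog_arm:
  motion:
    - [0,0,-1,0]
    - [0,0,-3,0]
    - [0,0,-4,0]
    - [0,0,0,0]

```text
time: 12.98
position: [0.5456, 0.0899, 0.1009]
eef_rot: [179.6, 0.2, 111.3]
force: [0.5, 0.3, 0.3]
gripper_width: 0.0139
grasp_force: 12.0
```

```bash
python3 - <<'E'
from h import *
r,res=lensfit();v=r.x
for t in (8,11,14,17):
    M=lensR(np.radians(87.8),np.radians(t));tip=np.array([.5715,-.1644,.1955]);L=tip+.04*M[:,0]
    P=lambda x,y,z:L+M@[x,y,z]
    out=[]
    for a,b in [((-.04,.026,0),(.02,.026,0)),((-.04,-.026,0),(.02,-.026,0)),((.02,.023,.022),(.078,.023,.022)),((.02,-.023,.022),(.078,-.023,.022))]:
        q=proj('scene',[P(*a),P(*b)]);d=q[1]-q[0];out.append(round(d[1]/d[0],3))
    print(t,out)
go([.43,-.02,.1],111.5)
# subpixel prong/box slopes from averaged frame
B=np.mean([cam('scene')['pixels'].astype(float) for _ in range(8)],0)
cv2.imwrite('pics/B8.png',B.astype('uint8'))
g=B.mean(2)
np.set_printoptions(linewidth=200)
print('near prong rows196-203, cols 294-319');print(g[195:204,294:320].round(0).astype(int))
print('far prong/box');print(g[184:198,300:338].round(0).astype(int))
E
```

```text
8 [np.float64(0.146), np.float64(0.154), np.float64(0.142), np.float64(0.149)]
11 [np.float64(0.101), np.float64(0.109), np.float64(0.096), np.float64(0.104)]
14 [np.float64(0.055), np.float64(0.064), np.float64(0.05), np.float64(0.058)]
17 [np.float64(0.008), np.float64(0.018), np.float64(0.002), np.float64(0.011)]
t 12.97 pos [0.5456 0.0899 0.1009] rot [179.6   0.2 111.3] w 0.0139 gf 12.0 F [0.5 0.3 0.3] q [ -2.  35.  99.   0.  46. -24.]
cm x -6.04 y -14.76 z 0.09 turn -0.2043328469778487
near prong rows196-203, cols 294-319
[[ 51  49  49  50  53  55  56  55  56  56  55  54  52  50  45  24  14  15  18  32  62  72  75  76  76  78]
 [ 50  46  46  47  48  49  48  51  54  50  50  48  49  47  41  20  12  15  13  19  38  47  48  48  47  49]
 [ 46  51  68  74  66  64  68  66  58  44  41  44  43  45  38  18   8   5   5  11  25  40  42  44  45  43]
 [ 58  87 135 146 131 126 128 123  97  57  45  49  56  61  63  61  51  38  42  52  55  64  61  52  43  36]
 [110 137 168 177 166 158 155 149 127  90  80  81  95 115 128 136 132 109 113 142 136 128 115  80  46  25]
 [158 172 163 165 164 161 154 14
[... 1881 characters left out ...]
40 140 139 142 141 143 142 143 143 143 142 145 144 136 106  68  56  48  31  20]
 [ 57  59  56  56  53  55  53  52  46  28  20  19  20  50  96 113 114 115 114 116 120 123 124 127 128 127 128 134 133 135 138 124  87  58  55  50  32  27]
 [ 56  55  56  56  55  54  52  50  45  24  14  15  18  32  62  72  75  76  76  78  81  84  87  92  94  96  99 102 105 109 108  96  67  56  55  45  28  25]
 [ 48  51  54  50  50  48  49  47  41  20  12  15  13  19  38  47  48  48  47  49  50  52  54  53  56  58  60  61  64  68  69  67  58  56  52  38  25  23]
 [ 68  66  58  44  41  44  43  45  38  18   8   5   5  11  25  40  42  44  45  43  41  44  44  43  45  47  45  46  47  48  49  54  58  55  49  32  18  20]]
```

```bash
python3 - <<'E'
from h import *
A=np.mean([cam('top')['pixels'].astype(float) for _ in range(8)],0).mean(2)
np.set_printoptions(linewidth=220)
print(A[193:216,293:334].round(0).astype(int))
E
```

```text
[[100  96  92  90  87  81  79  80  84  89  90  94  94  99 101 105 103 104 106 105 104 102 100  97  95  92  87  83  87  95 102 100  95  92  89  92  95  94  90  92  99]
 [100  96  96  91  89  85  84  86  88  92  93  93  95  99 104 105 103 106 108 106 103 101 100  97  90  84  74  70  71  75  80  82  81  78  77  83  83  85  79  83  98]
 [ 96  96  96  98  99 101 107 111 114 114 113 114 118 128 134 135 135 136 131 118 103  98  93  91  81  68  59  55  56  58  59  63  67  66  66  64  64  62  62  74  98]
 [ 90  92 101 111 116 122 131 140 142 140 140 142 147 160 172 177 176 172 161 137 111  98  97  93  84  78  76  78  80  81  82  84  89  88  86  75  57  47  46  68  99]
 [ 88  91 106 118 118 121 129 136 138 135 133 133 139 151 162 162 162 161 154 142 129 121 121 122 121 120 121 123 125 125 124 127 130 129 124 107  80  55  47  65  97]
 [ 84  86  96 105 104 103 110 112 112 109 104 104 103 111 114 113 114 115 124 137 144 145 146 145 147 147 148 151 151 150 149 150 151 151 146 126  94  60  43  58  84]
 [ 84  85  86  88  88  90  93  96  98  92  89  87  87  81  73  68  67  78 105 136 153 157 156 155 
[... 2041 characters left out ...]
63  63  58  53  42  36  37  44]
 [122 134 158 177 184 185 180 174 169 166 168 171 171 168 163 150 133 124 122 126 132 109  70  46  36  38  39  37  36  35  37  36  37  38  35  41  41  41  41  47  54]
 [125 133 152 171 180 182 182 173 163 157 158 159 159 160 154 143 130 121 107  90  80  63  45  35  32  30  31  32  33  31  32  33  33  28  31  34  43  55  60  68  76]
 [127 128 133 141 147 148 146 135 117 106 107 108 110 108 105 102  95  89  77  60  50  47  45  40  33  33  32  31  29  33  31  35  36  37  37  42  63  80  84  87  87]
 [124 122 120 119 118 111 109 100  83  70  74  75  74  72  69  70  69  67  69  65  66  67  66  61  51  47  44  41  34  34  40  47  48  46  46  55  78  96  98  97  92]]
```

```bash
cat > lf.py <<'E'
from h import *
def fit(ztip=0,fixL=True):
    def corners(v):
        M=lensR(v[3],v[4]);xb=v[5];L=lambda x,y,z:v[:3]+M@[x,y,z]
        return M,L,xb
    near,far=-.023,.023
    def res(v):
        M,L,xb=corners(v);h=.022
        o=[]
        def line(c,a,b,pts,w=1):
            q=proj(c,[L(*a),L(*b)]);d=(q[1]-q[0])/np.linalg.norm(q[1]-q[0]);n=np.array([-d[1],d[0]])
            sh=np.array([v[6],v[7]]) if c=='top' else np.array([v[8],v[9]])
            for p in pts:o.append(w*n@(np.array(p)-q[0]-sh))
        def pt(c,a,p,w=(1,1)):
            sh=np.array([v[6],v[7]]) if c=='top' else np.array([v[8],v[9]])
            o.extend((np.array(p)-proj(c,L(*a))[0]-sh)*w)
        b=xb+.058
        line('top',(xb,near,h),(b,near,h),[(316,210.32),(326,210.24)])
        line('top',(xb,far,h),(b,far,h),[(316,196.76),(326,196.66)])
        line('top',(xb,near,h),(xb,far,h),[(311.48,200),(311.51,206)])
        line('top',(b,near,h),(b,far,h),[(329.05,200),(329.27,207)])
        pt('top',(-.04,near-.003,ztip),(294.75,212.5));pt('top',(-.04,far+.003,ztip),(295.4,196.52),(.6,1))
        line('scene',(xb,near,h),(b,near,h),[(315,194.45),(330,195.33)])
        line('scene',(xb,near,h),(xb,far,h),[(314.75,190),(314.4,191),(313.95,192),(313.6,193)],.6)
        line('scene',(b,near,h),(b,far,h),[(333.6,190),(332.6,192),(332.2,193)],.6)
        pt('scene',(-.04,far+.003,ztip),(301.4,188.83));pt('scene',(-.04,near-.003,ztip),(295.2,199.),(1,.3))
        line('scene',(-.04,near-.003,ztip),(0.01,near-.003,ztip),[(308,199.6),(314,199.72)],.6)
        return np.r_[o,v[6:]*2]
    return least_squares(res,[.57,-.2,.2,1.55,.2,.02,0,0,0,0])
if __name__=='__main__':
    r=fit();v=r.x;J=r.jac;C=np.linalg.inv(J.T@J)*2*r.cost/10
    print(v[:3].round(4),np.degrees(v[3:5]).round(2),v[5:].round(3),'cost',2*r.cost);print('sd deg',np.degrees(np.sqrt(np.diag(C)))[3:5])
    print(r.fun.round(2));M=lensR(v[3],v[4]);print('tips',v[:3]-.04*M[:,0],'centre',v[:3]-.095*M[:,0])
E
python3 lf.py
```

```text
[ 0.5696 -0.2041  0.2029] [87.79 12.15] [ 0.019 -0.002  0.011  0.007 -0.012] cost 1.1744537989219854
sd deg [0.58368263 0.91693649]
[-0.23 -0.29  0.27  0.28  0.03  0.14 -0.26  0.02 -0.05  0.28  0.19 -0.26
  0.4  -0.02 -0.02  0.1   0.17  0.3  -0.19 -0.14 -0.07  0.03 -0.13 -0.08
  0.08 -0.18 -0.44 -0.    0.02  0.01 -0.02]
tips [ 0.5711321  -0.16506632  0.19449662] centre [ 0.57320255 -0.11133787  0.18292219]
```

>>> jog_arm:
  motion:
    - [0,0,0,-3.4]
    - [0.4,-3.2,0,0]
    - [0.6,-4.0,0,0]
    - [0.6,-3.9,0,0]
    - [0.3,-2.0,1,0]
    - [0,0,2,0]
    - [0,0,1,0]
    - [0,0,0,0]
    - [0,0,0,0]

```text
time: 14.9
position: [0.4164, 0.0524, 0.0578]
eef_rot: [180.0, 0.0, 114.7]
force: [-0.8, 0.5, -0.6]
gripper_width: 0.0138
grasp_force: 12.0
```

```bash
python3 - <<'E'
from h import *
go([.4185,.0523,.036],114.7)
a=[np.mean([cam(n)['pixels'].astype(float) for _ in range(2)],0).astype('uint8') for n in('top','scene')]
t=lambda I,x,y:cv2.resize(I[y:y+45,x:x+60],(400,300),interpolation=cv2.INTER_CUBIC)
p=np.array([proj(n,[.4185,.02,.05])[0] for n in('top','scene')]).astype(int)-[30,22];print(p)
c=np.hstack([t(a[0],*p[0]),t(a[1],*p[1])])
cv2.imwrite('pics/c.png',cv2.convertScaleAbs(c,alpha=1.6,beta=10))
E
```

```text
t 14.9 pos [0.4164 0.0524 0.0578] rot [180.    0.  114.7] w 0.0138 gf 12.0 F [-0.8  0.5 -0.6] q [ -8.  34. 119.   0.  27. -33.]
cm x -0.10 y 0.19 z 2.18 turn 0.01976610296512149
[[214 229]
 [195 222]]
```

View pics/c.png

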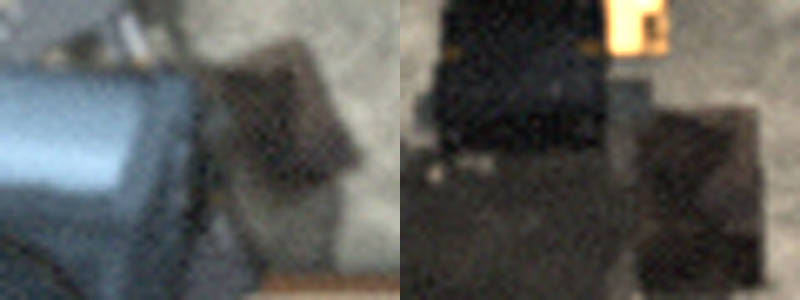

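>>> jog_arm:
  motion:
    - [0,0.1,1.2,0]
    - [0,0,0.8,0]
    - [0,0,0.3,0]
    - [0,0,0,0]

```text
time: 15.6
position: [0.4164, 0.0528, 0.0341]
eef_rot: [-180.0, -0.0, 114.7]
force: [0.5, -0.5, -0.3]
gripper_width: 0.0138
grasp_force: 12.0
```

>>> jog_arm:
  motion:
    - [0,0,0.2,0]
    - [0,0,0.2,0]
    - [0,0,0,0]

```text
time: 15.98
position: [0.4164, 0.0529, 0.0305]
eef_rot: [-180.0, -0.0, 114.7]
force: [0.1, 2.1, 1.8]
gripper_width: 0.0136
grasp_force: 12.0
```

>>> jog_arm:
  motion:
    - [0,0,0.2,0]
    - [0,0,0.2,0]
    - [0,0,0,0]

```text
time: 16.35
position: [0.4166, 0.0527, 0.0264]
eef_rot: [-180.0, -0.0, 114.7]
force: [-0.3, 1.4, 1.2]
gripper_width: 0.0143
grasp_force: 12.0
```

>>> jog_arm:
  motion:
    - [0,0,-0.5,0]
    - [0,0,-3,0]
    - [0,0,-5,0]
    - [0,0,-4,9]
    - [0,0,0,9]
    - [0,0,0,8.9]
    - [-2,4.1,0,0]
    - [-2,4.1,0,0]
    - [-2,4,0,0]
    - [-2,4,0,0]
    - [0,0,0,0]
    - [0,0,0,0]

```text
time: 17.85
position: [0.5742, -0.0331, 0.1511]
eef_rot: [-179.9, -0.0, 87.8]
force: [-0.3, -0.6, -0.9]
gripper_width: 0.0137
grasp_force: 12.0
```

```bash
python3 - <<'E'
from h import *
go([.576,-.033,.1507],87.8)
p0=np.array(arm.observe()['position'])+[0,0,.0154]
a=[np.mean([cam(n)['pixels'].astype(float) for _ in range(4)],0).astype('uint8') for n in('top','scene')]
for n,i in zip(('top','scene'),a): cv2.imwrite('pics/d_%s.png'%n,i)
t=lambda I,x,y:cv2.resize(I[y:y+60,x:x+40],(400,600),interpolation=cv2.INTER_CUBIC)
p=np.array([proj(n,p0)[0] for n in('top','scene')]).astype(int)-[20,30];print(p, [proj(n,p0)[0]-p[i] for i,n in enumerate(('top','scene'))])
c=np.hstack([t(a[0],*p[0]),t(a[1],*p[1])])
cv2.imwrite('pics/d.png',cv2.convertScaleAbs(c,alpha=1.7,beta=15))
E
```

```text
t 17.85 pos [ 0.5742 -0.0331  0.1511] rot [-179.9   -0.    87.8] w 0.0137 gf 12.0 F [-0.3 -0.6 -0.9] q [-14.  32.  93.  -0.  55. -12.]
cm x 0.02 y 0.18 z 0.04 turn -0.00544598706466104
[[236 175]
 [239 160]] [array([20.14951869, 30.28343943]), array([20.09409292, 30.63682413])]
```

View pics/d.png

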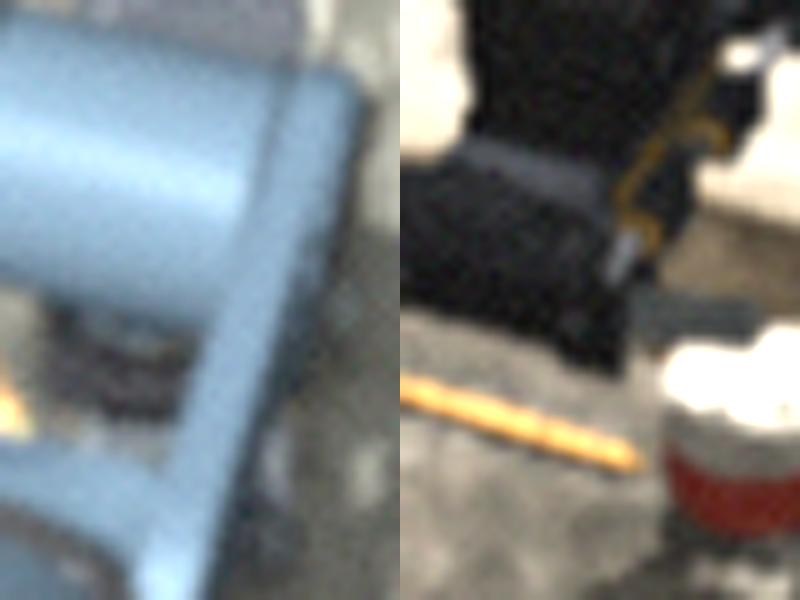

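```bash
python3 - <<'E'
from h import *
np.set_printoptions(linewidth=200)
B=cv2.imread('pics/d_scene.png').mean(2).astype(int)
print(B[184:200,258:282])
p0=np.array([.5742,-.0331,.1511+.0154])
for t in(0,4,8,12,16):
    M=lensR(np.radians(87.8),np.radians(t));n=-1
    E=lambda s,y,z:p0+M@[s,y,z]
    q=proj('scene',[E(.055,-.007,.007),E(.055,.007,.007),E(.055,.007,-.007),E(.055,-.007,-.007),E(.015,.007,.007),E(.015,-.007,-.007)])
    print(t,q.round(1).tolist(),'far slope',((q[1]-q[4])[1]/(q[1]-q[4])[0]).round(3))
E
```

```text
[[ 17  14  40  66  54  41  33  28  36  51  58  61  60  51  44  39  39  40  39  38  37  32  35  32]
 [ 11  23  46  61  43  29  27  38  48  54  62  60  61  54  48  44  40  41  44  42  40  38  37  32]
 [ 17  29  54  47  22  12  25  47  55  60  61  59  58  54  52  49  45  44  43  45  40  37  41  37]
 [ 13  30  48  32  12  10  22  52  59  58  58  58  58  55  57  55  50  48  46  45  39  42  41  41]
 [  6  19  28  19  20  24  28  45  54  55  56  59  55  55  54  50  51  48  51  47  45  41  41  43]
 [  7   8  11  18  30  32  36  37  43  45  51  51  49  46  47  47  47  46  48  48  46  44  43  42]
 [  7   6   7  16  33  34  33  36  36  40  38  39  36  36  34  37  43  43  44  45  42  44  43  44]
 [  4   3  12  18  33  38  35  38  37  37  36  35  36  34  34  36  41  44  52  53  54  42  41  44]
 [  6   6  12  17  35  36  35  32  35  34  31  33  32  32  30  34  42  68 101 108 101  73  58  43]
 [  5   5   6  26  38  39  40  33  36  50  48  49  44  39  36  37  64 123 163 169 163 137 114  66]
 [  5   8  11  27  50  45  38  42  71 106 111 109 100  84  76  76 113 172 197 201 195 186 163 111]
 [  5   0  
[... 358 characters left out ...]
8 195 195 196 200 198 194]
 [ 78  77  77  79  86  94  99 118 143 169 195 197 186 187 196 200 199 189 177 169 179 191 195 186]]
0 [[274.1, 194.5], [275.9, 192.0], [275.9, 195.4], [274.1, 198.0], [264.3, 188.8], [262.5, 194.8]] far slope 0.27
4 [[274.0, 193.5], [275.7, 191.0], [276.0, 194.5], [274.2, 197.1], [264.1, 188.5], [262.6, 194.6]] far slope 0.21
8 [[273.7, 192.5], [275.5, 190.0], [276.0, 193.5], [274.3, 196.1], [263.9, 188.2], [262.8, 194.3]] far slope 0.15
12 [[273.4, 191.5], [275.1, 188.9], [276.0, 192.6], [274.2, 195.1], [263.8, 187.9], [262.8, 194.1]] far slope 0.088
16 [[273.0, 190.5], [274.7, 187.9], [275.8, 191.6], [274.1, 194.2], [263.5, 187.7], [262.9, 193.8]] far slope 0.023
```

>>> jog_arm:
  motion:
    - [-1.5,0.1,-0.3,0]
    - [-2,0.1,-0.5,0]
    - [-2,0,-0.5,0]
    - [-1.3,0,-0.3,0]
    - [-0.7,0,-0.2,0]
    - [-0.3,0,0,0]
    - [0,0,0,0]
    - [0,0,0,0]

```text
time: 19.25
position: [0.5743, -0.1108, 0.1694]
eef_rot: [-180.0, -0.0, 87.8]
force: [0.5, 0.8, -0.3]
gripper_width: 0.0136
grasp_force: 12.0
```

```bash
python3 - <<'E'
from h import *
go([.5732,-.1113,.1685],87.8)
a=[np.mean([cam(n)['pixels'].astype(float) for _ in range(6)],0).astype('uint8') for n in('top','scene')]
for n,i in zip(('top','scene'),a): cv2.imwrite('pics/e_%s.png'%n,i)
t=lambda I,x,y:cv2.resize(I[y:y+45,x:x+30],(400,600),interpolation=cv2.INTER_CUBIC)
c=np.hstack([t(a[0],275,182),t(a[1],282,170)])
cv2.imwrite('pics/e.png',cv2.convertScaleAbs(c,alpha=1.7,beta=15))
E
```

```text
t 19.25 pos [ 0.5743 -0.1108  0.1694] rot [-180.    -0.    87.8] w 0.0136 gf 12.0 F [ 0.5  0.8 -0.3] q [-22.  31.  91.   0.  58. -20.]
cm x -0.06 y -0.11 z 0.09 turn 0.04720366352302108
```

View pics/e.png

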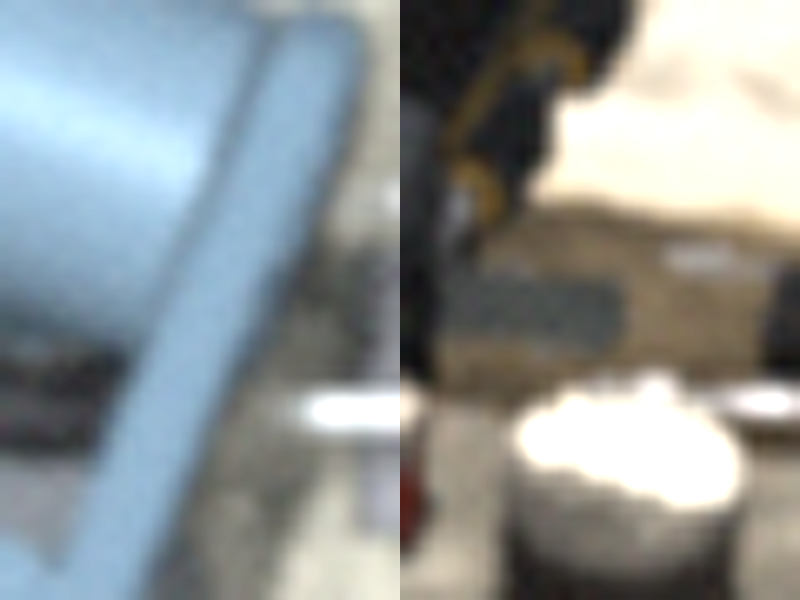

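```bash
python3 - <<'E'
from h import *
from lf import fit
np.set_printoptions(linewidth=200)
B=cv2.imread('pics/e_scene.png').mean(2).astype(int)
print(B[187:200,283:303])
v=fit().x;M0=lensR(v[3],v[4]);tip=v[:3]-.04*M0[:,0];print('fit tip mid px',proj('scene',tip),proj('scene',[v[:3]+M0@[-.04,s*.026,0] for s in(-1,1)]))
p0=np.array([.5743,-.1108,.1694+.0154])
for t in(8,10,12,14,16):
    M=lensR(np.radians(87.8),np.radians(t))
    E=lambda s,y,z:p0+M@[s,y,z]
    q=proj('scene',[E(.055,-.007,.007),E(.055,.007,.007),E(.055,.007,-.007),E(.055,-.007,-.007),E(.015,.007,.007),E(.015,-.007,-.007),E(.055,0,0)])
    print(t,q.round(1).tolist(),'slopes',((q[1]-q[4])[1]/(q[1]-q[4])[0]).round(3),((q[3]-q[5])[1]/(q[3]-q[5])[0]).round(3))
print('end offset from tip',p0+lensR(np.radians(87.8),np.radians(12))@[.055,0,0]-tip)
E
```

```text
[[ 12  21  39  34  22  27  31  36  39  42  43  45  49  48  46  44  46  45  47  50]
 [ 11  19  31  21  17  35  41  44  42  42  45  47  52  53  53  51  49  48  52  64]
 [ 11  16  27  24  26  41  47  48  48  45  45  48  52  55  54  54  52  51  58  78]
 [  3  15  26  31  31  42  42  46  50  44  41  43  45  48  47  51  55  54  55  63]
 [  3  13  29  32  35  35  37  38  37  39  36  37  35  36  38  46  55  58  57  56]
 [  5  10  26  35  36  36  36  37  37  36  38  36  34  35  32  39  53  58  60  54]
 [  5  13  28  34  36  33  34  37  37  36  37  36  36  36  34  40  57  58  56  55]
 [  6  17  33  36  35  35  40  36  37  38  35  39  37  38  37  40  54  58  57  55]
 [  6  23  41  43  43  44  45  43  46  46  44  42  41  38  39  43  55  55  56  55]
 [  3  23  46  47  48  48  46  47  50  54  50  48  46  42  41  46  51  50  51  50]
 [  2  19  42  46  40  42  42  41  47  49  49  48  43  46  52  51  55  66  67  57]
 [ 20  19  37  39  35  37  38  40  40  44  46  60  63  71  82  76  90 116 123  95]
 [ 67  40  40  38  37  40  37  35  39  52  69 110 118 108 116 114 123 147 151 126]]
fit tip mid px [[298.35451381 193.7993447 ]] [[295.27670637 198.7446874 ]
 [301.36092318 188.96872261]]
8 [[297.5, 193.6], [299.1, 191.0], [299.5, 194.6], [297.9, 197.3], [287.1, 189.2], [285.9, 195.4], [298.5, 194.1]] slopes 0.148 0.153
10 [[297.3, 193.1], [298.9, 190.5], [299.5, 194.1], [297.9, 196.8], [287.0, 189.1], [286.0, 195.3], [298.4, 193.6]] slopes 0.117 0.123
12 [[297.1, 192.6], [298.8, 189.9], [299.5, 193.6], [297.9, 196.3], [286.9, 188.9], [286.0, 195.2], [298.3, 193.1]] slopes 0.087 0.092
14 [[297.0, 192.1], [298.6, 189.4], [299.5, 193.1], [297.8, 195.8], [286.8, 188.8], [286.1, 195.1], [298.2, 192.6]] slopes 0.056 0.061
16 [[296.8, 191.5], [298.4, 188.9], [299.4, 192.6], [297.8, 195.3], [286.7, 188.6], [286.1, 194.9], [298.1, 192.1]] slopes 0.024 0.03
end offset from tip [0.0011027  0.00050786 0.00173853]
```

```bash
python3 - <<'E'
from h import *
np.set_printoptions(linewidth=200)
B=np.mean([cam('scene')['pixels'].astype(float) for _ in range(10)],0)
D=(B[:,:,0]-B[:,:,2])
print(D[185:200,283:303].round(0).astype(int))
I=cv2.imread('pics/d_scene.png').astype(float);D2=I[:,:,0]-I[:,:,2]
print(D2[184:197,260:278].astype(int))
# edges at mid-level per column
for D_,c0,c1,r0,r1 in((D,286,298,185,200),):
    up=[];lo=[];cs=[]
    for c in range(c0,c1):
        s=D_[r0:r1,c];m=s[5:9].mean();bt=s[1:3].mean();
        k=5
        while s[k]>(m+bt)/2 and k>0:k-=1
        u=r0+k+((m+bt)/2-s[k])/(s[k+1]-s[k]);bb=s[11:13].mean();k=8
        while s[k]>(m+bb)/2 and k<14:k+=1
        l=r0+k-((m+bb)/2-s[k])/(s[k-1]-s[k]);up.append(u);lo.append(l);cs.append(c)
    print(np.round(up,2),np.round(lo,2));print(np.polyfit(cs,up,1)[0],np.polyfit(cs,lo,1)[0])
E
```

```text
[[  3   3   3   3  -5 -31 -25  -8 -13 -22 -24 -25 -24 -25 -26 -28 -29 -30 -31 -30]
 [  2   1   1   2  -7 -25 -19 -12 -16 -16 -18 -21 -20 -19 -19 -21 -22 -24 -26 -28]
 [  0   1   1   2  -5 -14 -14 -16 -17 -16 -18 -20 -20 -20 -21 -20 -21 -20 -20 -18]
 [  0   0   1   0  -6 -14 -18 -19 -18 -18 -18 -20 -22 -22 -22 -23 -22 -20 -16 -11]
 [  0   1  -2   0  -3 -12 -13 -14 -18 -18 -19 -20 -22 -23 -22 -23 -22 -21 -17 -12]
 [  0  -2   0   0   0  -3  -5  -6 -11 -14 -13 -13 -16 -15 -16 -18 -21 -23 -22 -19]
 [  0   0  -1   2   0   0  -1  -1  -3  -2  -1  -4  -4  -2  -4 -10 -21 -26 -24 -24]
 [  1   0   3   3   2   1   0   0   0  -1   1   0   1   2   1  -6 -20 -25 -25 -25]
 [ -1   0   1   0   3   1   2   1   2   1   0  -1   1   1   2  -4 -19 -23 -26 -23]
 [  4  -2  -2  -2  -2  -1  -1  -2  -1   0   0   0   2   1   1  -5 -16 -22 -25 -24]
 [ -2  -5 -10 -10 -11 -10 -10 -11 -10  -5  -3  -2   0   0  -3 -12 -21 -26 -23 -25]
 [  2  -8 -18 -20 -19 -20 -19 -20 -18 -13 -12 -13 -10 -11 -14 -19 -24 -24 -24 -25]
 [  0  -8 -18 -18 -19 -18 -20 -20 -21 -19 -20 -21 -19 -16 -18 -19 -20 -17 -17 -20]
 [ -6  -9 -17 -17 -17
[... 633 characters left out ...]
  -1  -2  -3  -2  -1  -6 -13 -19 -22]
 [  4   1   1   2   0   1   0  -2   1   0   2   4   2   1  -1 -10 -18 -20]
 [  2   0   0   2  -3   2   3   0   1   2   2   1   1   1  -4 -10 -19 -19]
 [  1   1  -6  -5   1  -2  -3  -4  -4  -4  -3  -2   0   0 -10 -17 -24 -25]
 [ -3  -6  -9  -9 -10  -9  -9 -17 -15 -15 -14 -11 -10  -9 -13 -22 -27 -24]
 [ -1  -7 -13 -17 -18 -24 -25 -24 -24 -24 -22 -22 -21 -21 -24 -25 -27 -25]
 [ -3  -8 -17 -19 -21 -24 -26 -26 -25 -25 -27 -26 -25 -26 -25 -26 -25 -24]]
[190.86 189.19 189.25 189.48 189.77 190.19 190.32 190.18 190.04 190.27 190.27 190.29] [194.87 194.79 194.95 194.99 194.93 195.2  195.64 195.71 195.8  195.93 195.79 195.63]
0.05209168401383912 0.10845889299996714
```

>>> jog_arm:
  motion:
    - [0,-0.1,0.15,0]
    - [0,0,0,0]
    - [0,0,0,0]
    - [0,0,0,0]
    - [0,0,0,0]

```text
time: 20.98
position: [0.5735, -0.1114, 0.1681]
eef_rot: [180.0, 0.0, 87.8]
force: [0.3, 1.0, -1.5]
gripper_width: 0.0137
grasp_force: 12.0
```

```bash
python3 - <<'E'
from h import *
go([.5732,-.1113,.1675],87.8)
E
```

```text
t 20.98 pos [ 0.5735 -0.1114  0.1681] rot [180.    0.   87.8] w 0.0137 gf 12.0 F [ 0.3  1.  -1.5] q [-22.  31.  91.  -0.  58. -20.]
cm x 0.00 y -0.03 z 0.06 turn 0.009352031375129854
```

```bash
python3 -c "
from h import *
print(arm.close_job())"
```

```text
the job is handed in; nothing more can be done
None
```

I handed the job in at about 21 s, with the gripper holding the long stick in front of the lens. By my measurements it points within about 1–2° of the lens line, with its near end about 1 mm from centre between the prong tips. The oak block is flat on the bench near x = 0.43, y = -0.02. To tilt the stick I pressed it lightly (about 2 N) against the block's edge. The short stick was still in the rest when last pictured. I didn't take a final picture of the whole bench.

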